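# Trigger an exposure on the microscope control box

### The arm

A 7-joint arm with a two-finger parallel gripper is mounted at the origin on the work surface. World frame = base frame: x ahead of the robot, y to its left, z up, the work surface at z = 0. Lengths are in m, angles in rad, forces in N, time in s.
With the tool pointing down it reaches from about 0.4 to 0.9 m from the base axis. Payload 5.5 kg.
Tool frame: the origin (TCP) lies midway between the tips of the shut fingers; the grasp point (between the pads) lies 19 mm behind it (manip.grip_depth is the distance from the TCP to the grasp point, in m); z points along the fingers, x is the direction in which the jaws open and shut, and the axes are right-handed (so a half turn about z gives the same grasp; the last joint's range is limited). The gripper opens to 92 mm and grips with 3 to 60 N. Pads are 19 mm wide; open, the fingers measure 130 mm over their backs; the gripper's body (75 mm by 190 mm) begins 47 mm behind the grasp point.
Start: joints at [1.436, 0.501, -0.427, 1.55, 0.221, 1.138, -0.21], TCP at [0.252, -0.599, 0.204] pointing down, gripper open.
Joint ranges: [-2.88, 2.88], [-0.31, 2.03], [-1.54, 1.56], [0.2, 2.42], [-1.41, 4.55], [0.19, 2.02], [-2.57, 2.57]. Speed limits (rad/s): [2.57, 2.57, 3.14, 3.14, 3.14, 3.14, 3.14].

### API

Orientations are given as a unit quaternion [x, y, z, w].
In Python, from bench import manip, effector, viewer gives the robot as it stands. Calls block until the motion is done:
- manip.move_pose(position, orientation): joint-space move of the TCP to a pose.
- manip.servo_line(position, ori=None, vel=0.15): straight line of the TCP; ori=None keeps the orientation; vel is the mean speed in m/s.
- manip.movej(angles): joint-space move.
- effector.open_jaws() and effector.close(f_grip=None): open the fingers fully, or close them until they stop; f_grip is the grip in N (None keeps the last).
- manip.sleep(seconds).
- manip.solve_ik(position, orientation): joint angles nearest the present ones, or None.
- viewer.get_image(name): name is "scene" or "top"; returns the picture (420x560x3 uint8, red, green, blue); there is no depth.
- viewer.get_calibration(name): a dict with "vfov" (degrees; the focal length in pixels is half the picture's height over the tangent of half this angle, whatever the lens; pixels are square), "cx", "cy" (the principal point, pixels), "eye" and "attitude" of the camera in the world. Camera axes: x right, y down, z forward; pixel columns grow to the right and rows downward; lengths in m; the calibration is good to about 2 mm. A picture is of the moment at which its call begins. get_calibration takes no time and is no camera call.
A pose or a line that the arm cannot do raises manip.PlanningError and nothing moves.
- manip.hand_in(): hands the job in, once; it reports no verdict.
Readings, each from a call of its own:
- manip.current_clock(): time.
- manip.current_q(): joint angles.
- manip.current_joint_velocities(): joint speeds.
- manip.current_tau(): joint torques, N m.
- manip.current_tool_pos(): TCP position.
- manip.current_tcp_rot(): TCP orientation.
- manip.current_force(): force on the tool from outside, world axes, zero at the start.
- manip.current_wrist_torque(): the same for the moment, N m.
- manip.current_finger_gap(): finger opening in m.
Only numpy, scipy, OpenCV 4.12 (cv2) and the standard library are available. Lean on these libraries where they do the work, as an engineer would, in place of code of your own. Each camera call takes 0.05 s, during which the arm holds its last target. There are 200 camera calls.

### The job

Take an exposure with the microscope's control box: push down the raised end of the rocker switch until it has tipped right over, then press the square key fully down (it stays down), then press the long bar key fully down, hold it down for about a second and let it come up again. Do not press the round mushroom-shaped key, and leave the switch and the square key as you set them. Nothing is to be picked up, and the things standing around the box stay where they are.

Things in the scene. Friction and masses are not known exactly. Their poses are not given: they have to be found in the camera images.
- console: white control box fixed on the black bench, 190 x 190 mm, top 27 mm above the bench. Origin: centre of its underside; z up. On it are four black pods, 74 mm square, tops 39 mm above the bench, in a 2 x 2 pattern, centres +-40 mm along the box's x and y, with the box's yaw; which pod is where changes. Keys and rocker have hard stops at the end of their travel.
- rocker_end (a point): grey rocker switch, a shallow V of two flat halves, 54 mm along the box's x, 26 mm wide, pivot over its pod's centre. At the start the half towards the box's +x slopes up by up to 20 degrees. The point is on that half's upper face, on the centre line, 19 mm from the pivot, and moves with it. Tipped over, this half lies level, 46 mm above the bench (6 mm lower). About 2 N moves it; it stays as left.
- rocker (a joint): angle of the rocker (rad): -0.17 off (+x end raised, starts -0.17 to -0.13), +0.17 tipped right over to on (+x end down).
- square_top (a point): centre of the top of the square key, 26 x 26 mm, a mid-grey plastic key in a black pod; 49 mm above the bench when up, 43 mm when fully down; z up.
- square_key (a joint): how far the square key is down (m): 0 up, 0.006 fully down. It has stiff sliding friction (about 2.5 N), no spring, and stays where it is left.
- bar_top (a point): centre of the top of the long bar key, 18 mm along the box's x by 52 mm along its y, a mid-grey plastic key in a black pod; 49 mm above the bench when up, 43 mm when fully down; z up.
- bar_key (a joint): how far the bar key is down (m): 0 up, 0.006 fully down. Sprung: starts to move at 1.5 N, fully down at 5 N, comes up when let go.
- round_top (a point): centre of the top of the round mushroom-shaped key, 40 mm across, 59 mm above the bench, a mid-grey plastic key in a black pod, sprung like the bar key; not to be pressed.
- round_key (a joint): how far the round key is down (m): 0 up, 0.006 fully down.
- mount: bystander: loose brown-red resin round specimen mount, 32 mm across, 22 mm high; origin at the centre of its underside. Beside the box on its +y side.
- dropper: bystander: loose amber dropper bottle, 32 mm across, 62 mm high; origin at the centre of its underside. Beside the box on its -y side.
- objective: bystander: loose dark steel microscope objective standing on its thread, 34 mm across, 50 mm high; origin at the centre of its underside. Beyond the box on its +x side.
- mouse: bystander: loose black computer mouse, 100 x 58 mm, 30 mm high; origin at the centre of its underside. On the +y side, beyond the specimen mount.

How it is judged:
On the way, in this order (a step that is already met when the one before it is completed fails the run):
1. the rocker is tipped over to on (value of joint rocker above 0.11 rad), for 0.2 s.
2. the square key is pressed down and stays down (value of joint rocker above 0.11 rad and value of joint square_key above 0.0042 m), for 0.2 s.
3. the bar key is held down (all of step 2 and value of joint bar_key above 0.0042 m), for 0.5 s.
At the end, for the whole second after the job is handed in: The rocker is over to on (above 0.11 rad), the square key is down (more than 4.2 mm of 6), the bar key has been held down (more than 4.2 mm) for at least 0.5 s and is up again (under 1.5 mm), the round key is up, and the four bystanders stand upright within 20 mm of their starting places (all of step 2 and value of joint each of bar_key, round_key below 0.0015 m and distance of each of mount, dropper, objective, mouse from where it was at the start of the episode below 0.02 m and angle between each of mount, dropper, objective, mouse's own z axis and vertical below 0.2 rad); the robot touches nothing.
It fails at once if the square key is pressed before the rocker is on (value of joint square_key above 0.0025 m and value of joint rocker below 0.06 rad).
It fails at once if the bar key is pressed before the rocker is on (value of joint bar_key above 0.0025 m and value of joint rocker below 0.06 rad).
It fails at once if the bar key is pressed before the square key is down (value of joint bar_key above 0.0025 m and value of joint square_key below 0.0035 m).
It fails at once if the round key is pressed (value of joint round_key above 0.0025 m).
It fails at once if a bystander is shifted, lifted or knocked over (distance of any of mount, dropper, objective, mouse from where it was at the start of the episode above 0.02 m or angle between any of mount, dropper, objective, mouse's own z axis and vertical above 0.4 rad).
It also fails if it takes over 48 s, if anything falls off the work surface, if the arm or the gripper's body presses on something with over 40 N, if the wrist force passes 120 N, or if a joint passes its speed limit or range.

## Working session

There is one attempt and no reset: what is moved stays moved. The work goes in short steps, each a Python script; the robot and the scene stay as the last script left them, time stands still between calls to the robot, and variables do not carry over. Pictures are saved under pics/ and viewed, about 8 in all and at most 12, crops included, and the job is handed in when it is done.

```bash
mkdir -p pics; python3 - <<'E'
from bench import manip, viewer
import cv2
for n in("top","scene"):
    im=viewer.get_image(n); cv2.imwrite(f"pics/{n}0.png",im[:,:,::-1]); print(n,viewer.get_calibration(n))
print(manip.current_clock(),manip.current_tool_pos(),manip.current_tcp_rot(),manip.current_finger_gap())
E
```

```text
top {'vfov': 50.68864111706648, 'cx': 278.3113060659349, 'cy': 197.72250257454024, 'eye': array([0.44338331, 0.09083394, 0.97109693]), 'attitude': array([ 0.70627506, -0.70380431,  0.05442667, -0.05359823])}
scene {'vfov': 53.11976908873107, 'cx': 287.7982949838943, 'cy': 210.15174550667135, 'eye': array([ 0.90244513, -0.20991942,  0.67372514]), 'attitude': array([ 0.87931612,  0.36844173, -0.1143111 , -0.27926123])}
0.1 [ 0.2515098  -0.59866061  0.20348516] [ 8.32892054e-01 -5.53434812e-01 -6.97193836e-04 -4.98274598e-04] 0.09165090021495062
```

View pics/top0.png

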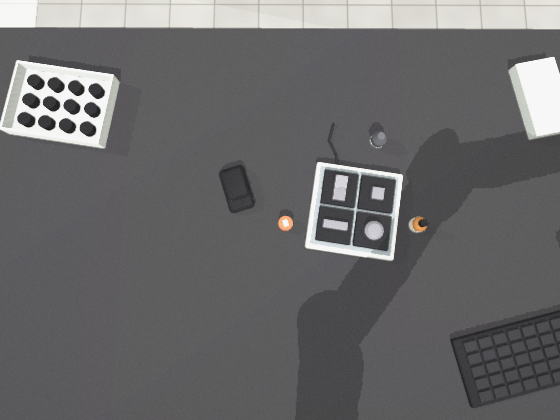

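View pics/scene0.png

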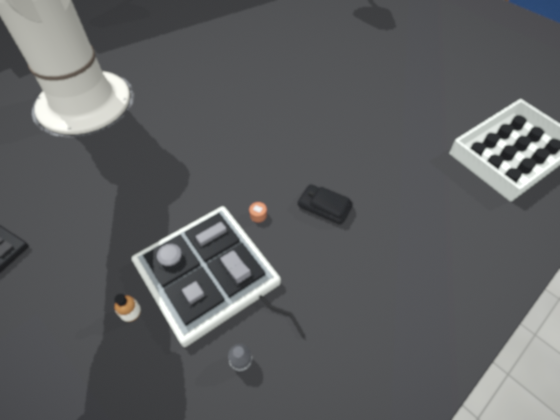

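The top view shows the box centred at about (354,211). The rocker is at (341,188) on the +x+y pod, the square key at (378,193) on +x−y, the bar at (335,225) on −x+y and the round key at (374,231) on −x−y. The scene view agrees: rocker (235,267), square (193,293), bar (211,234), round (170,255). Next I'll segment the keys in both pictures and fit the box pose.

```bash
cat > h.py <<'E'
import numpy as np, cv2
from scipy.spatial.transform import Rotation as R
from bench import viewer
def back(n,uv,z):
    c=viewer.get_calibration(n); f=210/np.tan(np.radians(c["vfov"])/2)
    d=R.from_quat(c["attitude"]).apply([(uv[0]-c["cx"])/f,(uv[1]-c["cy"])/f,1]); e=c["eye"]
    return e+d*(z-e[2])/d[2]
E
python3 - <<'E'
from h import *
seeds={"top":dict(rocker=(341,188),square=(378,193),bar=(335,225),round=(374,231)),
"scene":dict(rocker=(235,267),square=(193,293),bar=(211,234),round=(170,255))}
box={"top":(305,160,100,102),"scene":(128,203,156,142)}
Z=dict(rocker=.048,square=.049,bar=.049,round=.057)
off=dict(rocker=(40,40),square=(40,-40),bar=(-40,40),round=(-40,-40))
vis=[]
for n in seeds:
    im=cv2.imread(f"pics/{n}0.png"); g=cv2.cvtColor(im,cv2.COLOR_BGR2GRAY); P=[];O=[]
    for k,s in seeds[n].items():
        r=16 if n=="top" else 22
        m=np.zeros_like(g); cv2.circle(m,s,r,255,-1)
        b=((g>85)&(m>0)).astype(np.uint8)
        _,l,st,ce=cv2.connectedComponentsWithStats(b)
        lab=l[s[1],s[0]]; p=ce[lab]; w=back(n,p,Z[k]); print(n,k,lab,st[lab],p.round(1),w.round(4)); P.append(w[:2]);O.append(off[k])
        cv2.drawMarker(im,tuple(int(v) for v in p.round()),(0,0,255),0,3)
    P=np.array(P);O=np.array(O)/1e3
    z=(P-P.mean(0))@[1,1j]; y=np.angle((z*np.conj(O@[1,1j])).sum()); c,s_=np.cos(y),np.sin(y)
    print(n,"centre",P.mean(0).round(4),"yaw",y.round(4),"res mm",((P-P.mean(0)-O@np.array([[c,s_],[-s_,c]]))*1e3).round(1).tolist())
    x0,y0,w,h=box[n]; vis.append(cv2.resize(im[y0-10:y0+h+10,x0-10:x0+w+10],(390,390),interpolation=cv2.INTER_CUBIC))
    for k,p,z in ([("mount",(286,223),.022),("dropper",(419,224),.03),("objective",(378,139),.05),("mouse",(237,189),.03)] if n=="top" else [("mount",(258,210),.02),("objective",(240,357),.03),("dropper",(127,306),.03)]): print(k,back(n,p,z).round(3))
cv2.imwrite("pics/c.png",np.hstack(vis))
E
```

```text
top rocker 1 [332 174  17  28 351] [339.7 187.4] [ 0.6083 -0.0398  0.048 ]
top square 2 [371 186  14  15 172] [377.4 193.1] [ 0.5962 -0.1189  0.049 ]
top bar 1 [322 219  26  12 240] [334.8 224.6] [ 0.5293 -0.0279  0.049 ]
top round 1 [364 221  20  20 315] [373.5 230.2] [ 0.5173 -0.1067  0.057 ]
top centre [ 0.5628 -0.0734] yaw -0.1514 res mm [[-0.1, 0.0], [-0.1, 0.0], [0.0, -0.2], [0.1, 0.1]]
mount [0.535 0.073 0.022]
dropper [ 0.533 -0.21   0.03 ]
objective [ 0.714 -0.124  0.05 ]
mouse [0.607 0.179 0.03 ]
scene rocker 2 [219 250  32  33 589] [234.9 265.5] [ 0.6098 -0.0407  0.048 ]
scene square 3 [181 280  23  24 341] [192.3 291.4] [ 0.5979 -0.1197  0.049 ]
scene bar 3 [195 221  32  25 396] [210.4 232.6] [ 0.5312 -0.0296  0.049 ]
scene round 1 [149 233  33  33 684] [166.7 250.1] [ 0.5117 -0.106   0.057 ]
scene centre [ 0.5627 -0.074 ] yaw -0.1735 res mm [[0.9, 0.8], [2.8, 0.6], [1.0, -1.9], [-4.7, 0.5]]
mount [0.537 0.075 0.02 ]
objective [ 0.724 -0.131  0.03 ]
dropper [ 0.535 -0.207  0.03 ]
```

View pics/c.png

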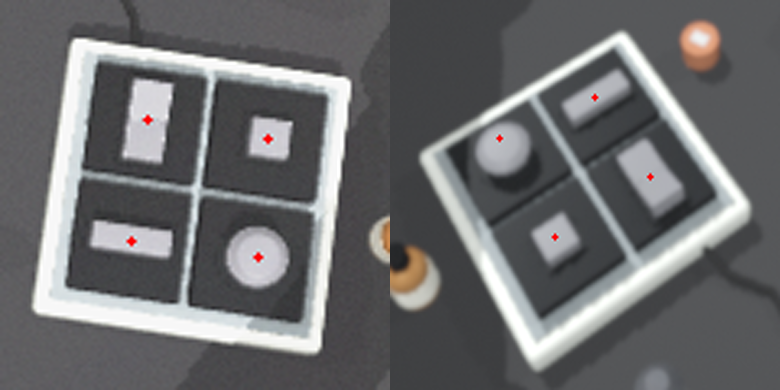

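The pose fit is tight: centre (0.563, −0.074), yaw −0.151, residuals 0.2 mm from the top camera. The bystanders are on their stated sides. I'll shut the fingers and press the rocker, with the jaw axis along the box's y.

```bash
cat >> h.py <<'E'
from bench import manip, effector
C=np.array([.5632,-.0737]); Y=-.151
a=Y-np.pi/2; Q=[np.cos(a/2),np.sin(a/2),0,0]
def pt(x,y,z): return [*(C+R.from_euler("z",Y).as_matrix()[:2,:2]@[x,y]),z]
def press(x,y,z0,zmin,fstop=12):
    """descend from z0 in 1 mm steps to zmin, or until the upward force passes fstop"""
    manip.servo_line(pt(x,y,z0)); f0=manip.current_force()[2]
    for z in np.arange(z0-.001,zmin-1e-6,-.001):
        manip.servo_line(pt(x,y,z),vel=.02); f=manip.current_force()[2]-f0
        print(round(z*1e3),round(manip.current_tool_pos()[2]*1e3,1),round(f,1),end=" | ")
        if f>fstop: break
    print("t",manip.current_clock())
E
python3 - <<'E'
from h import *
effector.close(10)
manip.move_pose(pt(.059,.04,.13),Q); print(manip.current_clock(),manip.current_tool_pos(),manip.current_finger_gap())
press(.059,.04,.060,.045)
manip.servo_line(pt(.059,.04,.1))
cv2.imwrite("pics/s1.png",cv2.resize(viewer.get_image("scene")[150:370,90:350,::-1],None,fx=2.5,fy=2.5))
print(manip.current_clock())
E
```

```text
3.9333 [ 0.62756644 -0.04459856  0.1299719 ] 0.0004210102225003589
59 60.1 -1.4 | 58 58.2 -0.8 | 57 56.9 -1.4 | 56 55.8 -1.5 | 55 54.9 -1.3 | 54 53.9 -0.8 | 53 52.9 -2.0 | 52 51.9 -0.6 | 51 50.9 -1.3 | 50 49.9 -0.7 | 49 48.9 -1.5 | 48 47.9 -1.3 | 47 46.9 -1.0 | 46 45.9 -2.1 | 45 44.9 -1.1 | t 8.3
8.8667
```

View pics/s1.png

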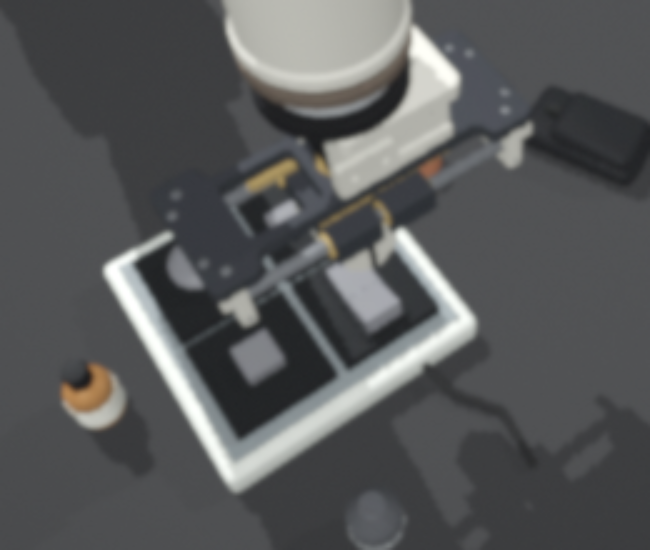

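The arm hides part of the view, and no clear press force showed (noise about ±1 N). The rocker's state isn't certain, so I'll move clear, compare before and after, and check where the TCP projects.

```bash
python3 - <<'E'
from h import *
def proj(n,p):
    c=viewer.get_calibration(n); f=210/np.tan(np.radians(c["vfov"])/2)
    v=R.from_quat(c["attitude"]).inv().apply(np.array(p)-c["eye"]); return (v[:2]/v[2]*f+[c["cx"],c["cy"]]).round(1)
t=manip.current_tool_pos(); print(t,manip.current_tcp_rot(),Q)
p=proj("scene",t); print("tcp in crop",(p-[90,150])*2.5)
for x in(.013,.04,.067):print("rocker x",x,(proj("scene",pt(x,.04,.048))-[90,150])*2.5)
manip.servo_line(pt(.040,-.04,.12),vel=.3)
im=viewer.get_image("scene")[:,:,::-1]; b=cv2.imread("pics/scene0.png")
cv2.imwrite("pics/s2.png",np.hstack([cv2.resize(i[220:310,175:285],None,fx=3.6,fy=3.6,interpolation=cv2.INTER_CUBIC) for i in(b,im)]))
print(manip.current_clock())
E
```

```text
[ 0.62679521 -0.04333732  0.0991769 ] [-6.51679659e-01  7.58494047e-01  2.98223303e-04 -5.60559697e-04] [np.float64(0.6517565386447304), np.float64(-0.7584282525946934), 0, 0]
tcp in crop [368.75 270.25]
rocker x 0.013 [340.75 258.5 ]
rocker x 0.04 [362.   287.25]
rocker x 0.067 [383.75 317.  ]
9.35
```

View pics/s2.png

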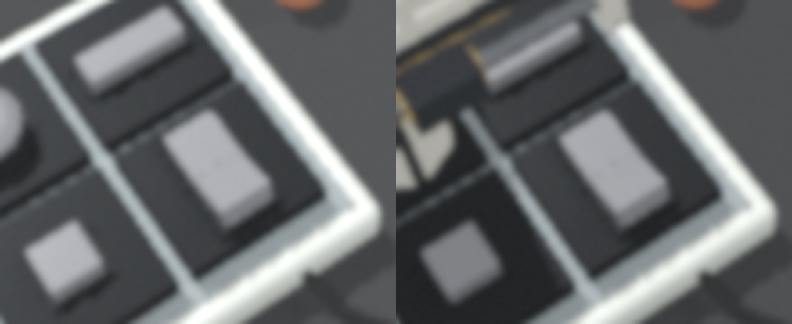

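Before and after look nearly the same, so the rocker probably hasn't tipped. I'll press deeper, stepping until the hard stop shows up in the force.

```bash
python3 - <<'E'
from h import *
manip.servo_line(pt(.060,.04,.1),vel=.3)
press(.060,.04,.050,.0395,8)
manip.servo_line(pt(.060,.04,.1),vel=.2)
manip.servo_line(pt(.040,-.04,.12),vel=.3)
im=viewer.get_image("scene")[:,:,::-1]; b=cv2.imread("pics/scene0.png")
cv2.imwrite("pics/s3.png",np.hstack([cv2.resize(i[220:310,175:285],None,fx=3.6,fy=3.6,interpolation=cv2.INTER_CUBIC) for i in(b,im)]))
print(manip.current_clock())
E
```

```text
49 50.1 -0.3 | 48 48.2 -0.4 | 47 46.9 -0.1 | 46 45.9 -0.6 | 45 44.9 -0.0 | 44 43.9 -0.6 | 43 42.9 -0.0 | 42 41.9 -1.1 | 41 40.9 -0.8 | 40 39.9 -0.3 | t 12.7667
13.7
```

View pics/s3.png

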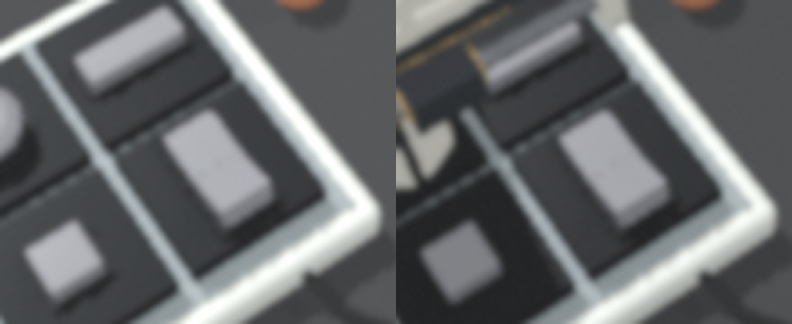

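There was no contact even at z = 40 mm, so the fingertip isn't where I assumed. I'll look at it while it is down at the rocker.

```bash
python3 - <<'E'
from h import *
manip.servo_line(pt(.060,.04,.1),vel=.3)
manip.servo_line(pt(.060,.04,.045),vel=.1)
im=viewer.get_image("scene")[200:320,150:300,::-1]
print(manip.current_tool_pos(),manip.current_force(),manip.current_finger_gap(),manip.current_clock())
c=viewer.get_calibration("scene"); f=210/np.tan(np.radians(c["vfov"])/2)
v=R.from_quat(c["attitude"]).inv().apply(manip.current_tool_pos()-c["eye"]); p=v[:2]/v[2]*f+[c["cx"],c["cy"]]
print("tcp px in pic",(p-[150,200])*5)
im=cv2.resize(im,None,fx=5,fy=5,interpolation=cv2.INTER_CUBIC)
cv2.imwrite("pics/s4.png",im)
E
```

```text
[ 0.62909989 -0.04311206  0.04551777] [-0.41764172  0.60515499  0.14631976] 0.0005663308851978971 14.8833
tcp px in pic [457.86656049 372.93411875]
```

View pics/s4.png

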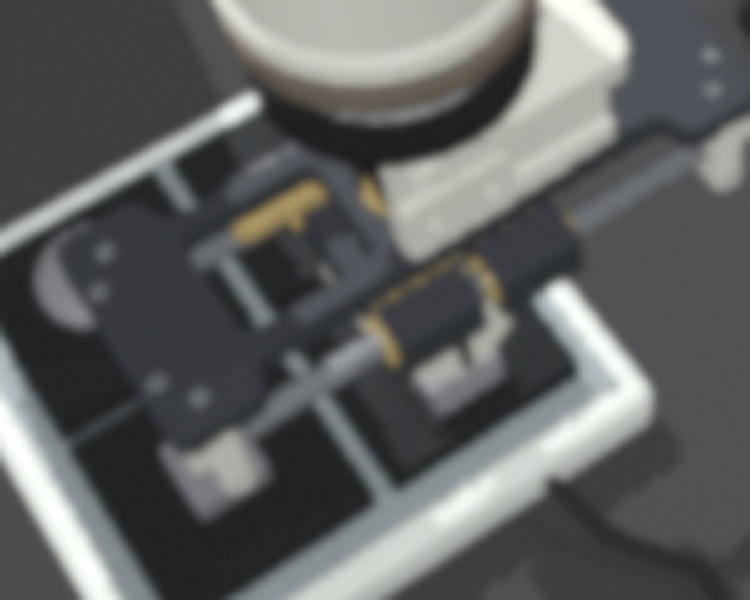

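The fingers are over the +x half of the rocker in x and y. Their tips look several mm higher than the reported TCP, so the true tip is short of it. I'll keep descending under force control.

```bash
python3 - <<'E'
from h import *
press(.060,.04,.042,.022,8)
print(manip.current_force(),manip.current_tool_pos(), manip.current_finger_gap())
im=viewer.get_image("scene")[200:320,150:300,::-1]
cv2.imwrite("pics/s5.png",cv2.resize(im,None,fx=5,fy=5,interpolation=cv2.INTER_CUBIC))
E
```

```text
41 41.0 0.0 | 40 39.9 -0.7 | 39 38.9 0.1 | 38 37.9 -0.5 | 37 36.9 0.1 | 36 35.9 -0.3 | 35 34.9 0.1 | 34 33.9 0.8 | 33 32.9 -0.4 | 32 32.0 0.6 | 31 31.1 0.7 | 30 30.2 0.8 | 29 29.1 0.4 | 28 27.9 0.4 | 27 26.8 1.1 | 26 25.8 1.1 | 25 24.8 0.6 | 24 24.1 2.8 | 23 24.0 9.8 | t 19.8833
[-2.01666238 -0.33054146 10.0089439 ] [ 0.62844623 -0.04317279  0.0239567 ] 4.848539816006435e-05
```

View pics/s5.png

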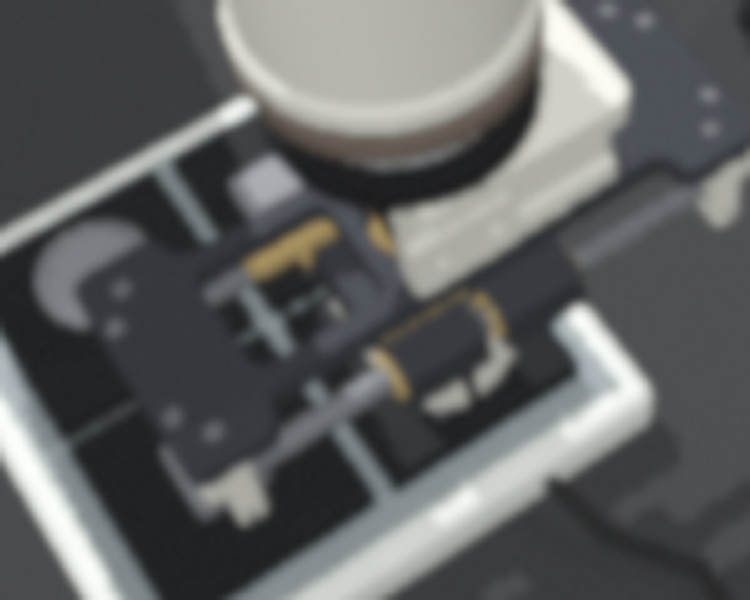

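I hit a hard stop at TCP z = 24.0 mm after about 7 mm of soft travel, so the physical tip sits about 22 mm higher than reported. I'll retreat and check the rocker and the square key.

```bash
python3 - <<'E'
from h import *
manip.servo_line(pt(.060,.04,.08),vel=.2)
manip.servo_line(pt(.040,-.04,.11),vel=.3)
im=viewer.get_image("scene")[:,:,::-1]; b=cv2.imread("pics/scene0.png")
cv2.imwrite("pics/s6.png",np.hstack([cv2.resize(i[220:310,175:285],None,fx=3.6,fy=3.6,interpolation=cv2.INTER_CUBIC) for i in(b,im)]))
print(manip.current_clock(),manip.current_force())
E
```

```text
20.8583 [-0.05321478  0.48881162 -0.15265151]
```

View pics/s6.png

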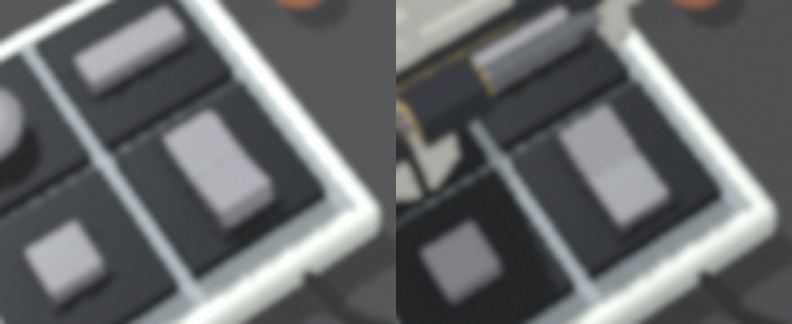

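The rocker is now tipped: its near face has gone flush and the fold shows. The square key is still up. Next is the square key, which with the offset should make contact at TCP ≈ 27 mm and stop at ≈ 21 mm.

```bash
python3 - <<'E'
from h import *
press(.040,-.04,.033,.017,9)
manip.servo_line(pt(.040,-.04,.08),vel=.2)
im=viewer.get_image("scene")[:,:,::-1]
manip.servo_line(pt(.040,.0,.10),vel=.3)
manip.servo_line(pt(-.040,.04,.08),vel=.3)
im2=viewer.get_image("scene")[:,:,::-1]; b=cv2.imread("pics/s6.png")
cv2.imwrite("pics/s7.png",np.hstack([b[:,396:],cv2.resize(im2[220:310,175:285],None,fx=3.6,fy=3.6,interpolation=cv2.INTER_CUBIC)]))
print(manip.current_clock())
E
```

```text
32 33.0 -1.2 | 31 31.2 -0.6 | 30 29.9 -0.0 | 29 28.9 -1.1 | 28 27.9 -1.0 | 27 27.0 -0.4 | 26 26.0 -0.0 | 25 25.0 0.7 | 24 23.9 0.3 | 23 22.9 0.1 | 22 21.9 -0.3 | 21 21.1 1.8 | 20 20.9 8.2 | 19 20.7 15.1 | t 25.025
26.3417
```

View pics/s7.png

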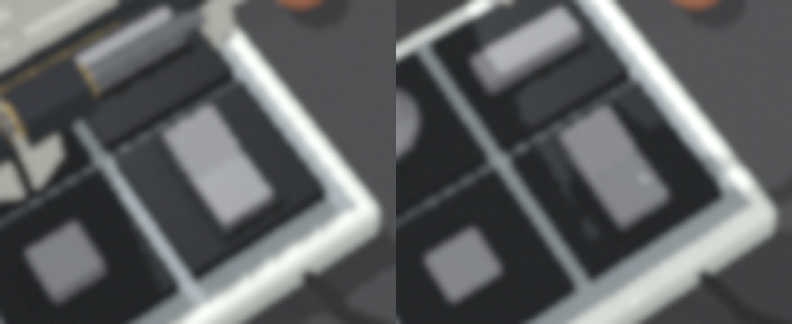

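The square key stopped at TCP 20.9 mm as predicted, and the picture shows it down with the rocker still over. Now the bar: press to the stop, hold for 1 s, release.

```bash
python3 - <<'E'
from h import *
press(-.040,.04,.030,.017,9)
manip.sleep(1.0); print("held",manip.current_force(),manip.current_tool_pos(),manip.current_clock())
manip.servo_line(pt(-.040,.04,.08),vel=.15)
manip.move_pose([.35,-.35,.25],Q)
print(manip.current_clock(),manip.current_force())
v=[]
for n,s in(("top",np.s_[90:270,210:450]),("scene",np.s_[190:380,90:370])):
    im=viewer.get_image(n)[:,:,::-1]
    v.append(cv2.resize(im[s],(400,290),interpolation=cv2.INTER_CUBIC))
cv2.imwrite("pics/s8.png",np.hstack(v))
E
```

```text
29 29.8 -1.1 | 28 28.2 -0.2 | 27 27.1 1.2 | 26 26.1 2.3 | 25 25.0 1.7 | 24 24.1 3.6 | 23 23.1 4.0 | 22 22.1 3.6 | 21 21.1 4.0 | 20 20.9 13.3 | t 29.325
held [-1.71047088 -0.16313617 12.66235034] [ 0.52989887 -0.02818661  0.02086034] 30.325
32.375 [ 0.96457013  0.39200726 -0.41558968]
```

View pics/s8.png

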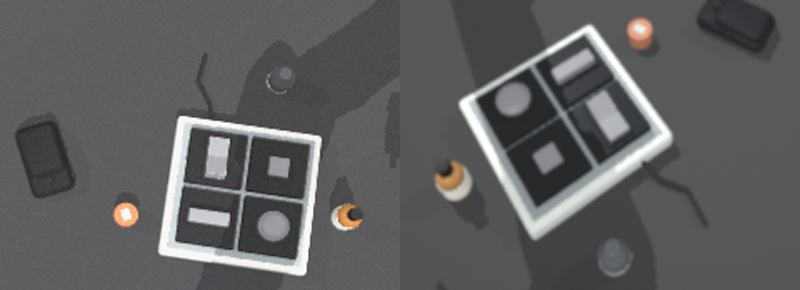

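The bar was held at its stop for over 1 s and released. The rocker is over, the square key is down, all four bystanders are upright where they started, and the arm is clear, so I'm handing in.

```bash
python3 -c "
from bench import manip
manip.hand_in(); print(manip.current_clock())"
```

```text
the job is handed in; nothing more can be done
the job is handed in; nothing more can be done
```

I tipped the rocker over, pressed the square key down, then held the bar key at its stop for 1 s and released it. I handed the job in shortly after 32.4 s; no verdict is reported.

- **Rocker:** it reached its hard stop and shows tipped over in the pictures.
- **Square key:** it hit its stop at TCP 20.9 mm with 15 N and shows down afterwards.
- **Bar key:** it stopped at 20.9 mm, with 12.7 N while held. After release the final picture shows nothing wrong, but is too coarse to prove its height; its being up again rests on the spring and the arm being clear.
- **Round key and bystanders:** the round key was never approached. The four bystanders look upright and in place by eye; I did not measure them again.

**One check disagreed:** the fingertips made contact about 22 mm below the expected TCP height, so my first two rocker presses touched nothing. I found the true contact height by force and picture. The square and bar keys then stopped within 0.2 mm of the height predicted from it. I did not find the cause of the offset.

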